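# Index the cuvette shuttle to the reader

## Task

The cuvette shuttle is locked in its middle position. Pull the plunger's T-handle up and twist it a quarter turn so that it stays out by itself, slide the cuvette holder along its track right up to the end stop on the side where the white reader stands, then twist the handle back so that the plunger drops fully home and locks the shuttle there.

Things in the scene. Friction and masses are not known exactly. Their poses are not given: they have to be found in the camera images.
- t_handle: Black T-handle of the upright plunger on a steel bracket. Bar 46 mm long (x), 14 wide (y, pinch here), 26 tall; origin 12 mm below its top, on the axis, 112 mm above bench when locked; bare stem to 28 mm below origin, then 34 mm notched collar. Locked, the bar points at the holder. Lifted >14 mm it turns up to 1.65 rad either way; past 1 rad it stays out on the collar; within 0.2 rad of locked it drops.
- plunger (a joint): Lift of the plunger in m: 0 = fully home, 0.014 = resting on the collar's rim, 0.030 = upper stop; lift to about 0.022 to twist. A spring pulls it down with 6 to 9 N. Its 12 mm round-nosed pin drops 11 mm into one of three slots (20 mm long) in the shuttle: the middle one or those 50 mm to either side. Off a slot it stays up at about 0.011.
- holder_top (a point): Centre of the top of the grey cuvette holder, an upright 40 x 40 x 85 mm block, top 115 mm above the bench (a clear cuvette stands 12 mm out of it), part of the shuttle. x points away from the T-handle (115 mm off at the start), y along the straight level track; sides parallel to x and y. Slides with 1.5 N friction, stays where left; starts in the middle, end stops 52 mm either way.
- reader: White box 80 x 80 x 62 mm with blue top panel and round black ports, fixed at one end of the track (either end), in line with the holder: its centre is 140 mm from the holder's middle position, 90 mm from it when locked at the reader, 88 at the stop. An open black tray of yellow pipette tips is at the other end. Origin: centre of its underside, on the bench.
Things that resemble listed ones, but are neither listed nor needed, are in the scene too. Of the things that look like the reader, the middle-sized one is meant.

How it is judged (in metres and radians):
On the way, in this order (a step that is already met when the one before it is completed fails the run):
1. the plunger is out (lifted over 12.5 mm) and stays out with the fingers off it, the shuttle still in the middle (value of joint plunger above 0.0125 m and contact force between the fingers and t_handle below 0.3 N and horizontal distance between holder_top and reader above 0.13 m), for 0.2 s.
2. with the plunger out, the holder is slid to the reader's end of the track (centre to centre under 100 mm) (value of joint plunger above 0.0125 m and horizontal distance between holder_top and reader below 0.1 m), for 0.2 s.
At the end, for the whole second after the job is handed in: The plunger is home (lifted less than 4 mm), the holder stands at the reader (less than 100 mm centre to centre, level), and the T-handle is released and at rest (value of joint plunger below 0.004 m and horizontal distance between holder_top and reader below 0.1 m and contact force between the fingers and t_handle below 0.3 N and velocity of joint plunger below 0.01 m/s); the robot touches nothing.
It also fails if it takes over 64 s, if anything falls off the work surface, if the arm or the gripper's body presses on something with over 40 N, if the wrist force passes 120 N, or if a joint passes its speed limit or range.

## Robot

A 6-joint arm with a two-finger parallel gripper is mounted at the origin on the work surface. World frame = base frame: x ahead of the robot, y to its left, z up, the work surface at z = 0. Lengths are in mm, angles in rad, forces in N, time in s.
With the tool pointing down it reaches from about 300 to 775 mm from the base axis. Payload 14.6 kg.
Tool frame: the origin (TCP) lies midway between the tips of the shut fingers; the grasp point (between the pads) lies 19 mm behind it (manip.hold_point_z is the distance from the TCP to the grasp point, in mm); z points along the fingers, y is the direction in which the jaws open and shut (so a half turn about z gives the same grasp; the last joint's range is limited). The gripper opens to 94 mm and grips with 3 to 60 N. Pads are 16 mm wide; open, the fingers measure 119 mm over their backs; the gripper's body (75 mm by 177 mm) begins 78 mm behind the grasp point.
Start: joints at [-1.27, 0.3, 1.521, -0, 1.321, -0.067], TCP at [197.752, -513.209, 205.446] pointing down, gripper open.
Joint ranges: [-3.03, 3.03], [-0.79, 2.21], [0.23, 2.52], [-1.04, 4.18], [0, 3.07], [-2.55, 2.55]. Speed limits (rad/s): [2.22, 2.22, 2.57, 3.14, 3.14, 3.14].

## Interface

Orientations are given as [roll, pitch, yaw] about the fixed x, y, z axes, in that order (R = Rz(yaw) Ry(pitch) Rx(roll)).
In Python, from cell import manip gives the robot as it stands.
- The arm moves only by the shell command python3 -m crank 'ROWS' [OPENING] [FORCE]. ROWS is JSON, a list of rows, each an object with "offset": the shift along the world's x, y, z in m, a list of three; "spin": the turn about the world's z in degrees. In form: [{"offset": [dx, dy, dz], "spin": spin}, ...]. A call has exactly 8 rows; each row is the pose to reach, as a shift and turn from the pose measured when the call began; what a row does not reach only later rows make up. A row lasts 1/12 s, in which the tool goes at most 41.7 mm and 7.16 degrees, less where a joint would pass 70% of its speed; a pose out of reach is approached as far as the arm can. A call with a gripper value outside its range is refused whole. OPENING is the opening, from 0 (shut) to 1 (fully open), set as the call begins (- or left out, the last holds). The fingers move at their own pace and stop on an object; FORCE is the grip in N (left out, the last holds). Time passes only in rows, so rows that repeat a pose let the fingers close, or fill a call up. It gives the time, the measured TCP pose, the force and the opening at its end, in the units of the state.
- manip.read_state(): the state, without advancing time (a new reading comes with each control period).
- manip.camera(name): name is "side" or "top"; returns a dict with "pixels" (384x512x3 uint8, red, green, blue), "fx", "fy", "cx", "cy" (pixels), "k1" (the pictures are not rectified: a ray, as slopes to the right and down, at radius r is drawn at 1 + k1 r^2 times it, then the intrinsics apply), "extrinsics" (4x4, takes a point from world to camera coordinates). Camera axes: x right, y down, z forward; pixel columns grow to the right and rows downward; lengths in mm; the calibration is good to about 2 mm. A picture is of the moment at which its call begins. There is no depth.
- manip.sign_off(): hands the job in, once; it reports no verdict.
Trained networks look in a picture, given as the dict that the camera call returned (one of the last four; its "shot" number tells which), for a name from the list of things; names that differ only in an ending like _2 or _b are one class to them, and where a whole thing is asked for, a point or a joint stands for the part that bears it (a point fixed in the world has none). Each returns a list of dicts, best first, with "conf" (0 to 1); they miss things now and then, are a little off and sometimes report something else, mostly with a low value. They report only what shows in the picture. A call takes as long as a camera call. They do not tell look-alikes from the thing itself.
- manip.search_frame(picture, name): "location" ([x, y, z] in mm, in world coordinates, good to about 4 mm: the middle of the surface that is visible of it).
- manip.masks_of(picture, name): "mask" (384x512 bool, what is visible of it).
The state is a dict: "clock": time; "joints": joint angles; "qd": joint speeds; "effort": joint torques, N m; "eef_pos": TCP position; "eef_rot": TCP orientation; "wrist_force": force on the tool from outside, world axes, zero at the start; "moment": the same for the moment, N m; "finger_gap": finger opening in mm.
Only numpy, scipy, OpenCV 4.12 (cv2) and the standard library are available. Lean on these libraries where they do the work, as an engineer would, in place of code of your own. Each camera call takes 0.05 s, during which the arm holds its last target. There are 200 camera calls.

## Working session

There is one attempt and no reset: what is moved stays moved. The work goes in short steps, Python scripts to look and compute and a shell command to move; the robot and the scene stay as the last step left them, time stands still between calls to the robot, and variables do not carry over. Pictures are saved under pics/ and viewed, about 8 in all and at most 12, crops included, and the job is handed in when it is done.

```bash
ls; mkdir -p pics; python3 - <<'E'
from cell import manip
import cv2, numpy as np
for n in ("top","side"):
    c=manip.camera(n); cv2.imwrite(f"pics/{n}0.png",c["pixels"][:,:,::-1])
    print(n,c["fx"],c["cx"],c["cy"],c["k1"],np.round(c["extrinsics"],3).tolist())
    for o in ("t_handle","holder_top","reader"):
        for d in manip.search_frame(c,o): print(o,np.round(d["location"]),round(d["conf"],2))
print(manip.read_state())
E
```

```text
pics
top 424.0788760243162 257.2311809287984 191.82239386417248 0.032232184552700674 [[0.024, -0.999, 0.038, 131.801], [-0.996, -0.027, -0.088, 628.347], [0.089, -0.036, -0.995, 959.699], [0.0, 0.0, 0.0, 1.0]]
t_handle [508.  71. 125.] 0.46
holder_top [550.  94.  31.] 0.74
reader [508.  74. 124.] 0.72
reader [585. 233.  62.] 0.65
reader [597. 395.  81.] 0.62
reader [719. 277.  40.] 0.62
side 349.33192799729284 253.25983324652995 191.38280450946124 -0.0580846467041079 [[-0.709, -0.705, -0.021, 554.163], [-0.486, 0.51, -0.709, 274.784], [0.511, -0.492, -0.705, 597.588], [0.0, 0.0, 0.0, 1.0]]
t_handle [500.  75. 116.] 0.55
reader [572. 250.  56.] 0.95
reader [706. 286.  42.] 0.59
reader [570. 414.  82.] 0.55
{'clock': 0.4, 'joints': array([-1.26956287e+00,  2.99980297e-01,  1.52106705e+00, -1.00705618e-05,
        1.32071339e+00, -6.66375089e-02]), 'qd': array([ 0.00027954,  0.00062148, -0.00094751,  0.00109193, -0.00078672,
        0.00118351]), 'effort': array([-1.17184780e-03, -5.31201375e+01, -3.52606273e+01,  7.07873795e-02,
        2.19256023e-02, -3.47968353e-05]), 'eef_pos': array([ 197.75906208, -513.17057504,  205.37312908]), 'eef_rot': array([-3.14142429e+00, -1.45708825e-06,  3.67873455e-01]), 'wrist_force': array([-0.48486883, -0.3388007 ,  0.56788771]), 'moment': array([-0.01965023,  0.01054529,  0.00328457]), 'finger_gap': 93.77983240138099}
```

View pics/top0.png

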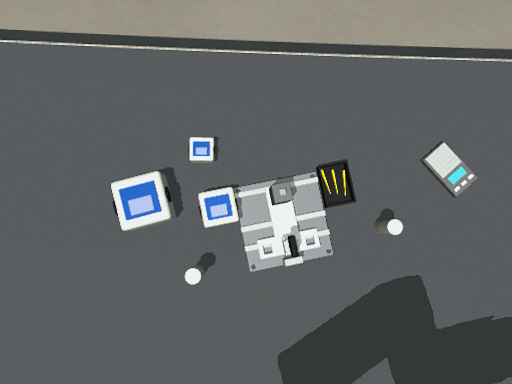

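View pics/side0.png

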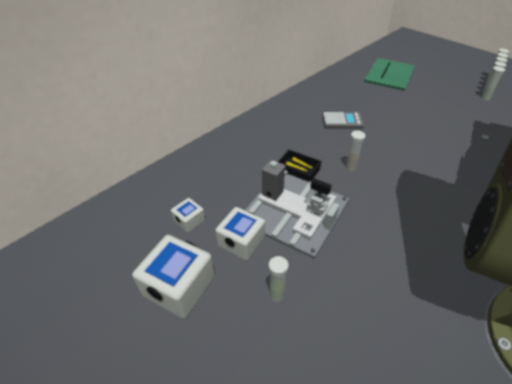

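Top view: reader look-alikes are at (201,149) small, (218,207) middle and (142,200) large. The middle one, at (218,207), also lies in line with the holder (283,191), with the tip tray (336,184) at the other end. The T-handle is at (293,247). I'll enlarge to confirm and measure.

```bash
cat > h.py <<'E'
from cell import manip
import cv2, numpy as np
def ray(c,uv):
    xd=np.array([(uv[0]-c["cx"])/c["fx"],(uv[1]-c["cy"])/c["fy"]]); x=xd.copy()
    for _ in range(20): x=xd/(1+c["k1"]*(x@x))
    E=np.array(c["extrinsics"]);R,t=E[:3,:3],E[:3,3]
    return -R.T@t, R.T@np.r_[x,1]
def at(c,uv,z):
    o,d=ray(c,uv); return o+d*(z-o[2])/d[2]
def px(c,p):
    E=np.array(c["extrinsics"]); q=E[:3,:3]@p+E[:3,3]; x=q[:2]/q[2]; x=x*(1+c["k1"]*(x@x))
    return np.array([c["fx"]*x[0]+c["cx"],c["fy"]*x[1]+c["cy"]])
def crop(c,x0,y0,w,h,k,name):
    cv2.imwrite(name,cv2.resize(c["pixels"][y0:y0+h,x0:x0+w,::-1],None,fx=k,fy=k,interpolation=cv2.INTER_CUBIC))
E
python3 - <<'E'
from h import *
t=manip.camera("top"); s=manip.camera("side")
a=cv2.resize(t["pixels"][160:280,185:345],(800,600),interpolation=cv2.INTER_CUBIC)
cv2.imwrite("pics/ct.png",a[:,:,::-1])
b=cv2.resize(s["pixels"][145:265,205:365],(800,600),interpolation=cv2.INTER_CUBIC)
cv2.imwrite("pics/cs.png",b[:,:,::-1])
for c in(t,s):
  for o in("t_handle","holder_top","reader"):
    for d in manip.masks_of(c,o):
      m=d["mask"].astype(np.uint8); v,u=np.nonzero(m)
      r=cv2.minAreaRect(np.c_[u,v].astype(np.float32))
      print(o,round(d["conf"],2),m.sum(),u.min(),u.max(),v.min(),v.max(),np.round(r[0],1),np.round(r[1],1),round(r[2],1))
E
```

```text
t_handle 0.54 153 288 298 235 255 [292.9 245. ] [21.2  7.3] 78.7
reader 0.98 1347 198 238 186 226 [218.6 206.7] [36.9 39.1] 79.7
reader 0.85 2928 110 175 171 230 [142.2 200.7] [52.9 58.2] 76.0
reader 0.72 658 189 215 137 163 [202. 150.] [26. 26.] 90.0
t_handle 0.59 268 310 331 178 197 [319.4 188.2] [22.4 16.1] 26.6
holder_top 0.68 2159 259 334 160 238 [289.6 199. ] [78.7 52.3] 32.1
reader 0.7 1734 216 264 208 259 [240. 232.] [45.1 44.8] 29.1
reader 0.56 4407 133 214 235 318 [174.1 273.4] [69.7 72.3] 34.0
```

View pics/ct.png

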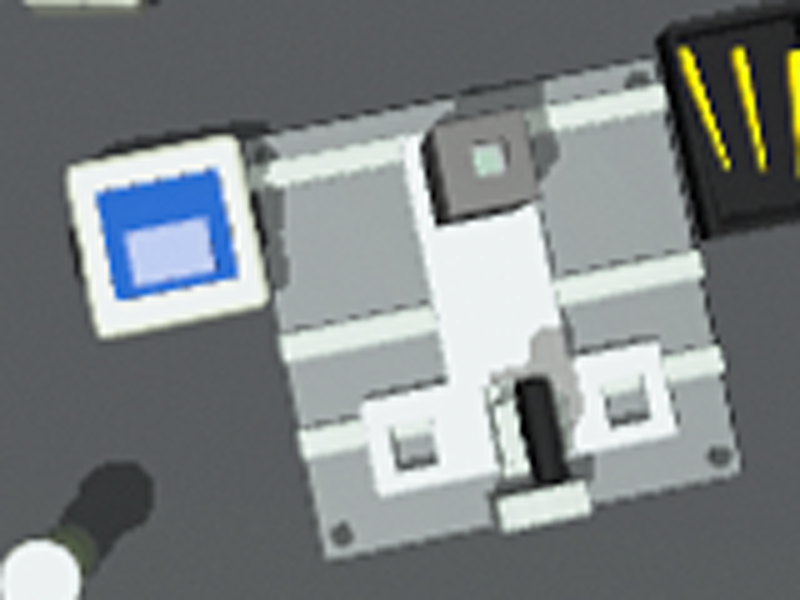

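View pics/cs.png

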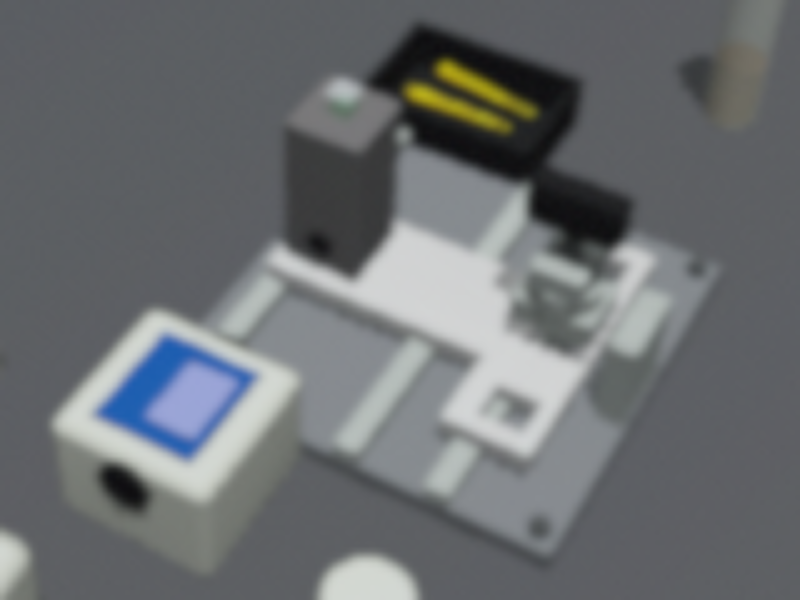

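```bash
python3 - <<'E'
from h import *
t=manip.camera("top"); s=manip.camera("side")
f=lambda P,z:np.array([at(t,(185+x/5,160+y/5),z) for x,y in P])
for n,P,z in(("handle",[(517,378),(548,378),(567,480),(538,483)],124),("holder",[(435,132),(527,112),(545,202),(448,220)],115),("cuv",[(488,158)],127),("reader",[(66,168),(238,135),(270,302),(102,338)],62)):
    W=f(P,z); print(n,np.round(W[:,:2],1).tolist(),"mean",W.mean(0).round(1),"edges",[np.linalg.norm(W[i]-W[i-1]).round(1) for i in range(len(W))])
# side: handle top corners
g=lambda x,y,z:at(s,(205+x/5,145+y/5),z)
for p in((535,168),(633,205),(548,170)): print(g(*p,124).round(1))
print("cuv side",g(343,85,127).round(1))
a=np.degrees(np.arctan2(*(f([(437,132),(450,218)],115)[0]-f([(437,132),(450,218)],115)[1])[[1,0]]));print(a)
W=f([(280,150),(665,62),(740,470),(328,558)],5);print(W.round(1).tolist()) # base plate
print([np.degrees(np.arctan2(W[a][1]-W[b][1],W[a][0]-W[b][0])).round(2) for a,b in((0,3),(1,2),(0,1),(3,2))])
o,_=ray(t,(0,0));print("cam",o)
E
```

```text
handle [[526.6, 84.4], [527.0, 71.5], [485.3, 63.0], [483.8, 75.0]] mean [505.7  73.5 124. ] edges [np.float64(43.9), np.float64(12.9), np.float64(42.6), np.float64(12.1)]
holder [[629.2, 119.9], [638.7, 81.0], [600.7, 72.8], [592.1, 113.7]] mean [615.2  96.9 115. ] edges [np.float64(37.6), np.float64(40.0), np.float64(38.9), np.float64(41.8)]
cuv [[617.6, 98.4]] mean [617.6  98.4 127. ] edges [np.float64(0.0)]
reader [[614.0, 280.0], [630.8, 204.2], [556.8, 187.9], [539.2, 261.5]] mean [585.2 233.4  62. ] edges [np.float64(77.1), np.float64(77.6), np.float64(75.8), np.float64(75.7)]
[523.4  79.5 124. ]
[480.1  69.4 124. ]
[518.7  76.7 124. ]
cuv side [616.8  97.9 127. ]
9.74865593849731
[[629.9, 185.4, 5.0], [677.1, 2.7, 5.0], [484.7, -34.8, 5.0], [439.9, 157.9, 5.0]]
[np.float64(8.23), np.float64(11.01), np.float64(104.49), np.float64(103.09)]
cam [ 537.56636549  183.24599637 1005.31465155]
```

Measurements agree with the stated sizes (handle to holder 112 against 115 mm, holder to reader about 140 mm). Frame yaw is about 12.4°, handle axis about (504.5, 73), holder (616.5, 97.5), reader (586, 234). The reader is the middle-sized one, at top (218,207). I'll approach with positive twists, since joint 6 has room that way.

```bash
python3 -m crank '[{"offset":[0.02,0.038,0],"spin":0},{"offset":[0.04,0.076,0],"spin":0},{"offset":[0.06,0.114,0],"spin":-2},{"offset":[0.08,0.152,0],"spin":-4},{"offset":[0.10,0.19,0],"spin":-6},{"offset":[0.12,0.228,0],"spin":-8},{"offset":[0.14,0.266,0],"spin":-8.6},{"offset":[0.153,0.293,0],"spin":-8.6}]' 1 30
python3 -m crank '[{"offset":[0.02,0.038,0],"spin":0},{"offset":[0.04,0.076,0],"spin":0},{"offset":[0.06,0.114,0],"spin":0},{"offset":[0.08,0.152,0],"spin":0},{"offset":[0.10,0.19,0],"spin":0},{"offset":[0.12,0.228,0],"spin":0},{"offset":[0.14,0.266,0],"spin":0},{"offset":[0.153,0.293,0],"spin":0}]'
```

```text
clock: 1.57
eef_pos: [351.3, -218.2, 205.7]
eef_rot: [3.141, -0.001, 0.217]
wrist_force: [0.4, -1.0, 0.5]
finger_gap: 94.0
clock: 2.23
eef_pos: [505.0, 77.1, 205.8]
eef_rot: [3.141, -0.001, 0.217]
wrist_force: [1.6, -1.6, 0.3]
finger_gap: 93.9
```

```bash
python3 -m crank '[{"offset":[0,-0.004,-0.02],"spin":0},{"offset":[0,-0.004,-0.04],"spin":0},{"offset":[0,-0.004,-0.06],"spin":0},{"offset":[0,-0.004,-0.075],"spin":0},{"offset":[0,-0.004,-0.09],"spin":0},{"offset":[0,-0.004,-0.10],"spin":0},{"offset":[0,-0.004,-0.108],"spin":0},{"offset":[0,-0.004,-0.108],"spin":0}]'
python3 - <<'E'
from h import *
c=manip.camera("side");crop(c,250,100,130,110,6,"pics/g1.png")
E
```

```text
clock: 2.9
eef_pos: [504.4, 73.0, 96.6]
eef_rot: [3.141, 0.001, 0.217]
wrist_force: [0.4, -0.8, 0.5]
finger_gap: 93.8
```

View pics/g1.png

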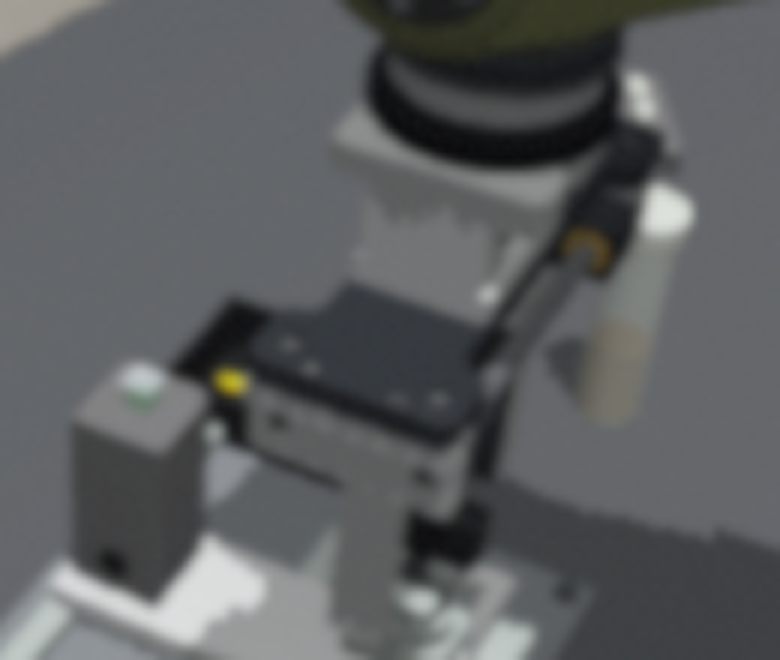

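The crop shows the jaws straddling the bar, which is partly hidden at about (450,535), with the holder clear. I'll grip.

```bash
python3 -m crank '[{"offset":[0,0,0],"spin":0},{"offset":[0,0,0],"spin":0},{"offset":[0,0,0],"spin":0},{"offset":[0,0,0],"spin":0},{"offset":[0,0,0],"spin":0},{"offset":[0,0,0],"spin":0},{"offset":[0,0,0],"spin":0},{"offset":[0,0,0],"spin":0}]' 0 30
```

```text
clock: 3.62
eef_pos: [504.8, 73.0, 97.7]
eef_rot: [3.141, -0.0, 0.217]
wrist_force: [0.6, -0.2, -0.0]
finger_gap: 44.3
```

```bash
python3 -m crank '[{"offset":[0,0,0],"spin":0},{"offset":[0,0,0],"spin":0},{"offset":[0,0,0],"spin":0},{"offset":[0,0,0],"spin":0},{"offset":[0,0,0],"spin":0},{"offset":[0,0,0],"spin":0},{"offset":[0,0,0],"spin":0},{"offset":[0,0,0],"spin":0}]' 0 30
python3 -m crank '[{"offset":[0,0,0],"spin":0},{"offset":[0,0,0],"spin":0},{"offset":[0,0,0],"spin":0},{"offset":[0,0,0],"spin":0},{"offset":[0,0,0],"spin":0},{"offset":[0,0,0],"spin":0},{"offset":[0,0,0],"spin":0},{"offset":[0,0,0],"spin":0}]' 0 30
```

```text
clock: 4.28
eef_pos: [505.0, 72.6, 97.7]
eef_rot: [3.14, -0.0, 0.217]
wrist_force: [0.6, -5.2, 0.3]
finger_gap: 13.6
clock: 4.95
eef_pos: [504.9, 72.5, 97.7]
eef_rot: [3.14, -0.0, 0.217]
wrist_force: [-0.1, -3.8, -0.3]
finger_gap: 13.9
```

Gripped (gap 13.9 mm). Lifting 22 mm.

```bash
python3 -m crank '[{"offset":[0,0,0.003],"spin":0},{"offset":[0,0,0.006],"spin":0},{"offset":[0,0,0.010],"spin":0},{"offset":[0,0,0.014],"spin":0},{"offset":[0,0,0.018],"spin":0},{"offset":[0,0,0.022],"spin":0},{"offset":[0,0,0.022],"spin":0},{"offset":[0,0,0.022],"spin":0}]'
```

```text
clock: 5.62
eef_pos: [504.7, 72.5, 119.2]
eef_rot: [3.14, 0.0, 0.217]
wrist_force: [2.9, -3.8, -9.8]
finger_gap: 13.8
```

The spring pulls with 9.8 N, so the plunger is coming up. Twisting +85°.

```bash
python3 -m crank '[{"offset":[0,0,0],"spin":5},{"offset":[0,0,0],"spin":11},{"offset":[0,0,0],"spin":17},{"offset":[0,0,0],"spin":23},{"offset":[0,0,0],"spin":29},{"offset":[0,0,0],"spin":35},{"offset":[0,0,0],"spin":40},{"offset":[0,0,0],"spin":42}]'
python3 -m crank '[{"offset":[0,0,0],"spin":5},{"offset":[0,0,0],"spin":11},{"offset":[0,0,0],"spin":17},{"offset":[0,0,0],"spin":23},{"offset":[0,0,0],"spin":29},{"offset":[0,0,0],"spin":35},{"offset":[0,0,0],"spin":40},{"offset":[0,0,0],"spin":43}]'
```

```text
clock: 6.28
eef_pos: [504.9, 72.2, 118.6]
eef_rot: [3.14, 0.001, 0.955]
wrist_force: [5.2, -6.7, -8.8]
finger_gap: 13.4
clock: 6.95
eef_pos: [505.3, 72.0, 118.2]
eef_rot: [3.139, 0.001, 1.711]
wrist_force: [7.7, -4.9, -9.0]
finger_gap: 13.9
```

```bash
python3 -m crank '[{"offset":[0,0,-0.002],"spin":0},{"offset":[0,0,-0.004],"spin":0},{"offset":[0,0,-0.006],"spin":0},{"offset":[0,0,-0.006],"spin":0},{"offset":[0,0,-0.006],"spin":0},{"offset":[0,0,-0.006],"spin":0},{"offset":[0,0,-0.006],"spin":0},{"offset":[0,0,-0.006],"spin":0}]'
python3 -m crank '[{"offset":[0,0,0],"spin":0},{"offset":[0,0,0],"spin":0},{"offset":[0,0,0],"spin":0},{"offset":[0,0,0],"spin":0},{"offset":[0,0,0],"spin":0},{"offset":[0,0,0],"spin":0},{"offset":[0,0,0],"spin":0},{"offset":[0,0,0],"spin":0}]' 1
python3 -m crank '[{"offset":[0,0,0.01],"spin":0},{"offset":[0,0,0.03],"spin":0},{"offset":[0,0,0.05],"spin":0},{"offset":[0,0,0.07],"spin":0},{"offset":[0,0,0.08],"spin":0},{"offset":[0,0,0.08],"spin":0},{"offset":[0,0,0.08],"spin":0},{"offset":[0,0,0.08],"spin":0}]'
python3 - <<'E'
from h import *
c=manip.camera("side");crop(c,250,100,130,110,6,"pics/g2.png")
E
```

```text
clock: 7.62
eef_pos: [505.4, 72.0, 111.7]
eef_rot: [3.139, 0.001, 1.711]
wrist_force: [5.9, -3.1, -8.9]
finger_gap: 13.6
clock: 8.28
eef_pos: [505.4, 72.0, 111.8]
eef_rot: [3.139, 0.001, 1.711]
wrist_force: [0.2, -0.3, 0.8]
finger_gap: 63.7
clock: 8.95
eef_pos: [505.0, 71.9, 190.7]
eef_rot: [3.14, 0.001, 1.71]
wrist_force: [0.7, 0.2, 0.4]
finger_gap: 93.9
```

View pics/g2.png

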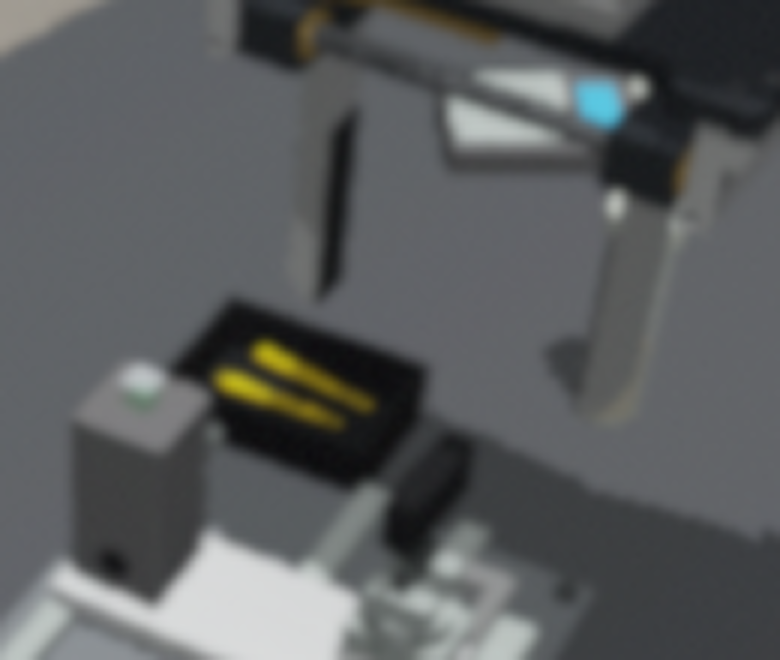

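Handle at (430,500) is turned crosswise and stays up with the fingers off. Next, over to the holder with the jaws along the track.

```bash
python3 -m crank '[{"offset":[0.02,0.005,0],"spin":-6},{"offset":[0.04,0.01,0],"spin":-12},{"offset":[0.06,0.015,0],"spin":-18},{"offset":[0.08,0.02,0],"spin":-24},{"offset":[0.1,0.024,0],"spin":-30},{"offset":[0.1115,0.0256,0],"spin":-36},{"offset":[0.1115,0.0256,0],"spin":-42},{"offset":[0.1115,0.0256,0],"spin":-45}]' 1
python3 -m crank '[{"offset":[0,0,0],"spin":-6},{"offset":[0,0,0],"spin":-12},{"offset":[0,0,0],"spin":-18},{"offset":[0,0,0],"spin":-24},{"offset":[0,0,0],"spin":-30},{"offset":[0,0,0],"spin":-36},{"offset":[0,0,0],"spin":-40.5},{"offset":[0,0,0],"spin":-40.5}]'
```

```text
clock: 9.67
eef_pos: [616.5, 97.6, 188.7]
eef_rot: [-3.141, 0.003, 0.919]
wrist_force: [-0.9, 0.1, 0.1]
finger_gap: 94.0
clock: 10.33
eef_pos: [616.2, 97.6, 187.4]
eef_rot: [-3.14, 0.005, 0.209]
wrist_force: [-1.2, 0.5, 0.5]
finger_gap: 94.1
```

```bash
python3 -m crank '[{"offset":[0,0,-0.02],"spin":0},{"offset":[0,0,-0.04],"spin":0},{"offset":[0,0,-0.06],"spin":0},{"offset":[0,0,-0.08],"spin":0},{"offset":[0,0,-0.09],"spin":0},{"offset":[0,0,-0.1],"spin":0},{"offset":[0,0,-0.1],"spin":0},{"offset":[0,0,-0.1],"spin":0}]'
python3 -m crank '[{"offset":[0,0,0],"spin":0},{"offset":[0,0,0],"spin":0},{"offset":[0,0,0],"spin":0},{"offset":[0,0,0],"spin":0},{"offset":[0,0,0],"spin":0},{"offset":[0,0,0],"spin":0},{"offset":[0,0,0],"spin":0},{"offset":[0,0,0],"spin":0}]' 0.3 15
python3 -m crank '[{"offset":[0,0,0],"spin":0},{"offset":[0,0,0],"spin":0},{"offset":[0,0,0],"spin":0},{"offset":[0,0,0],"spin":0},{"offset":[0,0,0],"spin":0},{"offset":[0,0,0],"spin":0},{"offset":[0,0,0],"spin":0},{"offset":[0,0,0],"spin":0}]'
```

```text
clock: 11.0
eef_pos: [616.3, 97.6, 87.6]
eef_rot: [-3.14, 0.004, 0.209]
wrist_force: [0.2, -1.0, 0.1]
finger_gap: 93.7
clock: 11.67
eef_pos: [616.3, 97.5, 87.7]
eef_rot: [-3.14, 0.004, 0.209]
wrist_force: [0.1, -0.0, -0.1]
finger_gap: 44.1
clock: 12.33
eef_pos: [616.3, 97.6, 87.6]
eef_rot: [-3.14, 0.005, 0.209]
wrist_force: [0.3, 0.8, 0.4]
finger_gap: 39.7
```

```bash
python3 -m crank '[{"offset":[-0.0015,0.007,0],"spin":0},{"offset":[-0.003,0.014,0],"spin":0},{"offset":[-0.0046,0.021,0],"spin":0},{"offset":[-0.0061,0.028,0],"spin":0},{"offset":[-0.0077,0.035,0],"spin":0},{"offset":[-0.0092,0.042,0],"spin":0},{"offset":[-0.0101,0.046,0],"spin":0},{"offset":[-0.0101,0.046,0],"spin":0}]'
python3 -m crank '[{"offset":[-0.0002,0.001,0],"spin":0},{"offset":[-0.0004,0.002,0],"spin":0},{"offset":[-0.0006,0.003,0],"spin":0},{"offset":[-0.0008,0.0035,0],"spin":0},{"offset":[-0.0009,0.004,0],"spin":0},{"offset":[-0.0009,0.004,0],"spin":0},{"offset":[-0.0009,0.004,0],"spin":0},{"offset":[-0.0009,0.004,0],"spin":0}]'
```

```text
clock: 13.0
eef_pos: [605.6, 145.0, 87.6]
eef_rot: [-3.14, 0.005, 0.21]
wrist_force: [-5.9, 0.0, 2.5]
finger_gap: 40.1
clock: 13.67
eef_pos: [604.8, 148.4, 87.6]
eef_rot: [-3.141, 0.005, 0.21]
wrist_force: [-3.8, -6.7, 1.4]
finger_gap: 39.9
```

```bash
python3 -m crank '[{"offset":[-0.0002,0.001,0],"spin":0},{"offset":[-0.0004,0.002,0],"spin":0},{"offset":[-0.0004,0.002,0],"spin":0},{"offset":[-0.0004,0.002,0],"spin":0},{"offset":[-0.0004,0.002,0],"spin":0},{"offset":[-0.0004,0.002,0],"spin":0},{"offset":[-0.0004,0.002,0],"spin":0},{"offset":[-0.0004,0.002,0],"spin":0}]'
```

```text
clock: 14.33
eef_pos: [604.8, 148.5, 87.6]
eef_rot: [3.14, 0.006, 0.209]
wrist_force: [-1.5, -14.2, 2.5]
finger_gap: 40.4
```

At the stop (52 mm travel, 14 N reaction, no further motion). Release, rise, back to the handle.

```bash
python3 -m crank '[{"offset":[0,0,0],"spin":0},{"offset":[0,0,0],"spin":0},{"offset":[0,0,0],"spin":0},{"offset":[0,0,0],"spin":0},{"offset":[0,0,0],"spin":0},{"offset":[0,0,0],"spin":0},{"offset":[0,0,0],"spin":0},{"offset":[0,0,0],"spin":0}]' 1
python3 -m crank '[{"offset":[0,0,0.02],"spin":0},{"offset":[0,0,0.04],"spin":0},{"offset":[0,0,0.06],"spin":0},{"offset":[0,0,0.08],"spin":0},{"offset":[0,0,0.1],"spin":0},{"offset":[0,0,0.103],"spin":0},{"offset":[0,0,0.103],"spin":0},{"offset":[0,0,0.103],"spin":0}]'
python3 -m crank '[{"offset":[-0.02,-0.015,0],"spin":6},{"offset":[-0.04,-0.03,0],"spin":12},{"offset":[-0.06,-0.045,0],"spin":18},{"offset":[-0.08,-0.06,0],"spin":24},{"offset":[-0.095,-0.072,0],"spin":30},{"offset":[-0.1,-0.0765,0],"spin":36},{"offset":[-0.1,-0.0765,0],"spin":42},{"offset":[-0.1,-0.0765,0],"spin":43}]'
python3 -m crank '[{"offset":[0,0,0],"spin":6},{"offset":[0,0,0],"spin":12},{"offset":[0,0,0],"spin":18},{"offset":[0,0,0],"spin":24},{"offset":[0,0,0],"spin":30},{"offset":[0,0,0],"spin":36},{"offset":[0,0,0],"spin":42},{"offset":[0,0,0],"spin":43}]'
python3 - <<'E'
from h import *
c=manip.camera("top");crop(c,185,150,160,120,5,"pics/t3.png")
c=manip.camera("side");crop(c,200,120,160,120,5,"pics/s3.png")
E
```

```text
clock: 15.0
eef_pos: [604.8, 148.6, 87.6]
eef_rot: [3.14, 0.006, 0.209]
wrist_force: [-0.4, 0.2, 0.1]
finger_gap: 89.8
clock: 15.67
eef_pos: [604.5, 148.5, 189.4]
eef_rot: [3.14, 0.007, 0.209]
wrist_force: [0.7, -0.7, -0.2]
finger_gap: 94.0
clock: 16.33
eef_pos: [503.8, 71.7, 188.3]
eef_rot: [3.142, 0.008, 0.964]
wrist_force: [0.4, -0.2, 0.3]
finger_gap: 93.9
clock: 17.0
eef_pos: [503.6, 71.9, 187.2]
eef_rot: [-3.14, 0.008, 1.717]
wrist_force: [0.1, -0.4, 0.0]
finger_gap: 93.7
```

View pics/s3.png

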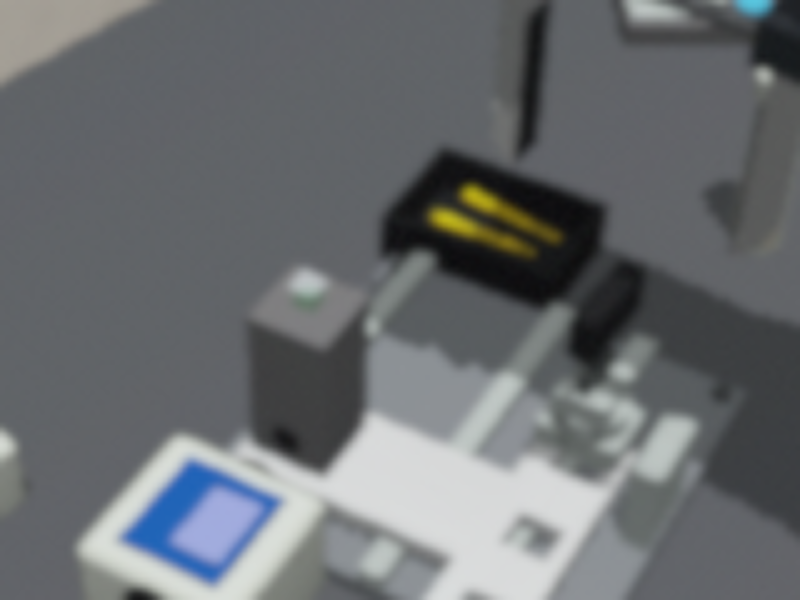

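The holder (305,360) is beside the reader and the handle (608,310) is still turned and up. Descend and regrip.

```bash
python3 -m crank '[{"offset":[0.0014,0,-0.02],"spin":0},{"offset":[0.0014,0,-0.04],"spin":0},{"offset":[0.0014,0,-0.055],"spin":0},{"offset":[0.0014,0,-0.07],"spin":0},{"offset":[0.0014,0,-0.0755],"spin":0},{"offset":[0.0014,0,-0.0755],"spin":0},{"offset":[0.0014,0,-0.0755],"spin":0},{"offset":[0.0014,0,-0.0755],"spin":0}]'
python3 -m crank '[{"offset":[0,0,0],"spin":0},{"offset":[0,0,0],"spin":0},{"offset":[0,0,0],"spin":0},{"offset":[0,0,0],"spin":0},{"offset":[0,0,0],"spin":0},{"offset":[0,0,0],"spin":0},{"offset":[0,0,0],"spin":0},{"offset":[0,0,0],"spin":0}]' 0 30
python3 -m crank '[{"offset":[0,0,0],"spin":0},{"offset":[0,0,0],"spin":0},{"offset":[0,0,0],"spin":0},{"offset":[0,0,0],"spin":0},{"offset":[0,0,0],"spin":0},{"offset":[0,0,0],"spin":0},{"offset":[0,0,0],"spin":0},{"offset":[0,0,0],"spin":0}]'
```

```text
clock: 17.77
eef_pos: [505.5, 71.9, 112.9]
eef_rot: [3.142, 0.008, 1.709]
wrist_force: [-0.0, 1.0, 1.3]
finger_gap: 94.3
clock: 18.43
eef_pos: [505.5, 71.9, 112.9]
eef_rot: [3.142, 0.008, 1.709]
wrist_force: [-0.4, 0.7, 0.0]
finger_gap: 43.9
clock: 19.1
eef_pos: [505.6, 71.9, 112.9]
eef_rot: [3.141, 0.008, 1.709]
wrist_force: [2.0, -0.2, -1.2]
finger_gap: 13.8
```

```bash
python3 -m crank '[{"offset":[0,0,0],"spin":0},{"offset":[0,0,0.002],"spin":0},{"offset":[0,0,0.004],"spin":0},{"offset":[0,0,0.006],"spin":0},{"offset":[0,0,0.007],"spin":0},{"offset":[0,0,0.007],"spin":0},{"offset":[0,0,0.007],"spin":0},{"offset":[0,0,0.007],"spin":0}]'
```

```text
clock: 19.77
eef_pos: [505.5, 71.9, 119.8]
eef_rot: [3.141, 0.008, 1.709]
wrist_force: [4.4, -0.0, -8.8]
finger_gap: 14.2
```

Gripped and lifted off the rim. Twisting back by 85.5° to yaw 0.217.

```bash
python3 -m crank '[{"offset":[0,0,0],"spin":-5},{"offset":[0,0,0],"spin":-11},{"offset":[0,0,0],"spin":-17},{"offset":[0,0,0],"spin":-23},{"offset":[0,0,0],"spin":-29},{"offset":[0,0,0],"spin":-35},{"offset":[0,0,0],"spin":-40},{"offset":[0,0,0],"spin":-42}]'
python3 -m crank '[{"offset":[0,0,0],"spin":-5},{"offset":[0,0,0],"spin":-11},{"offset":[0,0,0],"spin":-17},{"offset":[0,0,0],"spin":-23},{"offset":[0,0,0],"spin":-29},{"offset":[0,0,0],"spin":-35},{"offset":[0,0,0],"spin":-40},{"offset":[0,0,0],"spin":-43}]'
```

```text
clock: 20.43
eef_pos: [505.3, 71.9, 119.6]
eef_rot: [-3.141, 0.008, 0.971]
wrist_force: [2.0, 1.1, -9.7]
finger_gap: 13.8
clock: 21.1
eef_pos: [505.1, 72.1, 119.4]
eef_rot: [-3.141, 0.009, 0.216]
wrist_force: [3.4, 2.0, -9.3]
finger_gap: 13.8
```

```bash
python3 -m crank '[{"offset":[0,0,-0.003],"spin":0},{"offset":[0,0,-0.006],"spin":0},{"offset":[0,0,-0.009],"spin":0},{"offset":[0,0,-0.012],"spin":0},{"offset":[0,0,-0.015],"spin":0},{"offset":[0,0,-0.018],"spin":0},{"offset":[0,0,-0.020],"spin":0},{"offset":[0,0,-0.020],"spin":0}]'
python3 -m crank '[{"offset":[0,0,0],"spin":0},{"offset":[0,0,0],"spin":0},{"offset":[0,0,0],"spin":0},{"offset":[0,0,0],"spin":0},{"offset":[0,0,0],"spin":0},{"offset":[0,0,0],"spin":0},{"offset":[0,0,0],"spin":0},{"offset":[0,0,0],"spin":0}]' 1
python3 -m crank '[{"offset":[0,0,0],"spin":0},{"offset":[0,0,0.01],"spin":0},{"offset":[0,0,0.03],"spin":0},{"offset":[0,0,0.06],"spin":0},{"offset":[0,0,0.09],"spin":0},{"offset":[0,0,0.11],"spin":0},{"offset":[0,0,0.11],"spin":0},{"offset":[0,0,0.11],"spin":0}]'
python3 -m crank '[{"offset":[0,-0.02,0],"spin":0},{"offset":[0,-0.05,0],"spin":0},{"offset":[0,-0.08,0],"spin":0},{"offset":[0,-0.11,0],"spin":0},{"offset":[0,-0.14,0],"spin":0},{"offset":[0,-0.17,0],"spin":0},{"offset":[0,-0.2,0],"spin":0},{"offset":[0,-0.2,0],"spin":0}]'
python3 - <<'E'
from h import *
t=manip.camera("top");crop(t,185,150,160,120,5,"pics/t4.png")
c=manip.camera("side");crop(c,200,120,160,120,5,"pics/s4.png")
for q in(t,c):
  for d in manip.search_frame(q,"t_handle")+manip.search_frame(q,"reader"): print(np.round(d["location"]),round(d["conf"],2))
E
```

```text
clock: 21.77
eef_pos: [505.3, 72.2, 99.9]
eef_rot: [-3.141, 0.008, 0.216]
wrist_force: [0.7, 2.1, 1.4]
finger_gap: 13.7
clock: 22.43
eef_pos: [505.3, 72.2, 99.9]
eef_rot: [-3.141, 0.008, 0.216]
wrist_force: [-0.3, 0.0, -0.8]
finger_gap: 63.6
clock: 23.1
eef_pos: [505.5, 72.2, 211.2]
eef_rot: [-3.141, 0.006, 0.216]
wrist_force: [-0.2, 0.8, -0.3]
finger_gap: 93.9
clock: 23.77
eef_pos: [504.8, -131.6, 209.9]
eef_rot: [-3.141, 0.008, 0.213]
wrist_force: [-0.2, -0.6, -0.0]
finger_gap: 94.2
[510.  74. 126.] 0.61
[595. 397.  82.] 0.87
[585. 235.  62.] 0.62
[716. 278.  37.] 0.62
[498.  76. 114.] 0.72
[571. 248.  60.] 0.79
[709. 286.  44.] 0.6
[570. 413.  84.] 0.59
```

View pics/s4.png

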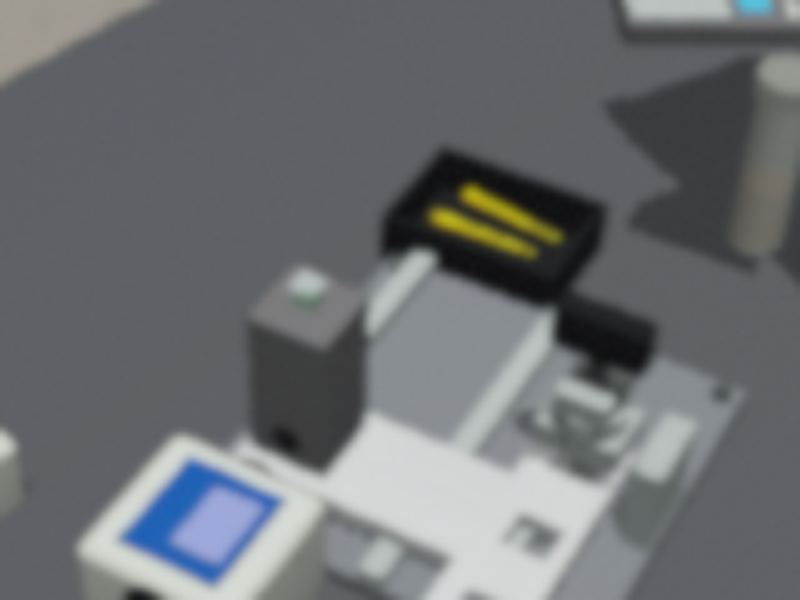

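View pics/t4.png

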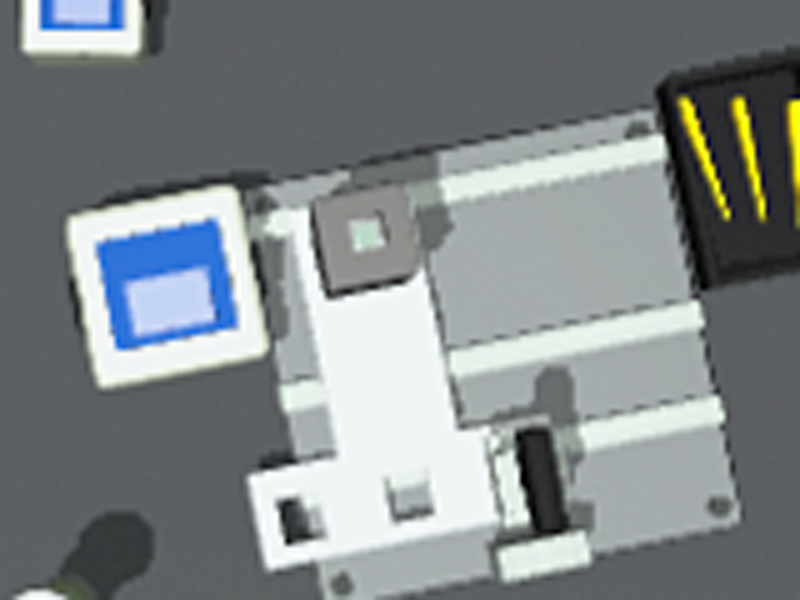

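Side view: the handle bar's top corners sit at full-image pixels (312,178) and (331,186), the same as in the locked start picture, so the plunger is home (an 11 mm lift would show as about 5 px). The holder (307,360 in the crop) stands at the reader. The top view agrees: bar points in x again, holder at (365,238) next to the reader (168,285). The arm is clear.

```bash
python3 - <<'E'
from cell import manip
print(manip.sign_off())
E
```

```text
the job is handed in; nothing more can be done
None
```

The shuttle is now locked at the reader's end of its track with the plunger home, and the job is handed in. Sign-off reports no verdict.

- **What I did:** I lifted the T-handle 22 mm, twisted it about 86° and let go, and it stayed out. I then gripped the holder and slid it 52 mm to the stop on the middle-sized reader's side. A 14 N reaction with no further motion confirmed the stop. Finally I regripped the handle, twisted it back, lowered it home and moved the arm clear, at about 24 s of the 64 s allowed.
- **Last checks:**
  - The bar's corners in the side view are at the same pixels as in the locked start picture.
  - The holder stands beside the reader in both views.
  - The wrist force is about zero.
- **Disagreements:**
  - The network's handle positions differ by about 12 mm between the two cameras. I placed moves from my own pixel measurements instead.
  - The handle-to-holder distance came out as 112 mm against the stated 115 mm. I placed the handle between the two, and the grips held.

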